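# Clear the drawing board and set up the panel for ruling

## Task

Get the drawing board ready for ruling a margin on the painting panel. First clear the graphite sticks off the board into the slide-lid box and slide its lid fully shut; then push the panel fully home against both fences of the board; last, lay the straightedge flat on the board, rib up, flush against the panel's long edge on the robot's side so that it covers that whole edge. Leave the eraser where it lies.

Things in the scene. Friction and masses are not known exactly. Their poses are not given: they have to be found in the camera images.
- board: fixed plywood drawing board, 320 (x) x 400 (y) x 10 mm, on the bench; origin at the centre of its underside; x points away from the robot, y to the robot's left (yaw varies by 0.1 rad). Two dark wooden fences, 16 mm thick, 12 mm high above the board: far fence, inner face at x = 118 mm, y = -124 to 166; left fence, inner face at y = 150 mm, x = 13 to 118
- corner (a point): the inner corner where the two fences meet, at the level of the board's top; same axes as the board. The registered panel lies at negative x and negative y of it, its origin at (-55, -75, 0) mm
- panel: loose white-primed wooden painting panel, 110 (x) x 150 (y) x 14 mm, about 0.22 kg, lying on the board, skewed by up to about 0.2 rad; origin at the centre of its underside, axes nearly those of the board at the start. It is too wide to grasp; push it by its edges, it slides under 2 to 4 N
- rule: aluminium straightedge, 0.3 kg: flat plate 200 (x) x 50 (y) x 10 mm with a grip rib along the middle of its top, 120 x 14 mm, 26 mm high (top 36 mm above the underside); origin at the centre of the underside, x along its length, z up. Long edges alike. Starts on the bench left or right of the board. Laid rightly, its centre is 80 mm to -x of the panel's
- eraser: white eraser with a cardboard sleeve, 58 x 34 x 15 mm, lying on the board in one of the places where sticks may lie; not part of the job, leave it; origin at the centre of its underside, x along its length
- box: fixed wooden slide-lid box, 310 (x) x 144 (y) mm, on the bench left or right of the board; origin at the centre of its underside, x along its length, away from the robot. The half nearer the robot is the well, the other half is solid. Walls 48 mm high; the lid runs on them between two side rails whose tops are 56 mm high
- well (a point): centre of the well's floor, 8 mm above the bench, axes of the box. The well is 150 (x) x 128 (y) mm inside and 40 mm deep; open, a 100 mm stick fits in it along or across
- lid (a joint): slide of the box's flat lid, in m: 0 = fully closed over the well, 0.150 = fully open (over the solid half); the lid moves along the box's +x as it opens, stays where it is left, needs about 2 N. Starts between 0 and 0.05
- lid_grip (a point): top centre of the lid's grip rib; the rib runs across the box (along its y), 70 mm long, 14 mm thick and 24 mm high above the lid's plate, its top 78 mm above the bench
- stick1: square graphite stick, dark grey, 100 x 18 x 18 mm, 70 g; origin at the centre of its underside, x along its length, z up. Two to four of the four are present
- stick2: square graphite stick, dark grey, 100 x 18 x 18 mm, 70 g; origin at the centre of its underside, x along its length, z up. Two to four of the four are present
- stick3: square graphite stick, dark grey, 100 x 18 x 18 mm, 70 g; origin at the centre of its underside, x along its length, z up. Two to four of the four are present
- stick4: square graphite stick, dark grey, 100 x 18 x 18 mm, 70 g; origin at the centre of its underside, x along its length, z up. Two to four of the four are present

How it is judged (in metres and radians):
On the way, in this order (a step that is already met when the one before it is completed fails the run):
1. all graphite sticks are in the box and its lid is shut (x of stick1 in the frame of well between -0.075 and 0.075 m and y of stick1 in the frame of well between -0.064 and 0.064 m and z of each of stick1, stick2, stick3, stick4 in the frame of well below 0.04 m and x of stick2 in the frame of well between -0.075 and 0.075 m and y of stick2 in the frame of well between -0.064 and 0.064 m and x of stick3 in the frame of well between -0.075 and 0.075 m and y of stick3 in the frame of well between -0.064 and 0.064 m and x of stick4 in the frame of well between -0.075 and 0.075 m and y of stick4 in the frame of well between -0.064 and 0.064 m and value of joint lid below 0.004 m), for 0.2 s.
2. the panel is home against both fences (x of panel in the frame of corner above -0.0575 m and y of panel in the frame of corner above -0.0775 m and z of panel in the frame of corner below 0.004 m and angle between the x axis of panel and the x axis of corner, either way round below 0.025 rad), for 0.2 s.
3. the straightedge lies flat and flush along the panel's near long edge (all of step 2 and x of rule in the frame of panel between -0.0825 and -0.077 m and y of rule in the frame of panel between -0.027 and 0.027 m and angle between the x axis of rule and the y axis of panel, either way round below 0.025 rad and z of rule in the frame of corner below 0.003 m and angle between rule's own z axis and vertical below 0.06 rad), for 0.2 s.
At the end, for the whole second after the job is handed in: All sticks in the well below its rim, lid within 4 mm of shut; panel within 2.5 mm of both fences, square within 0.025 rad; straightedge flat on the board, rib up, within 2.5 mm of the panel's near edge, parallel within 0.025 rad, centred within 27 mm; panel and straightedge at rest (all of step 1 and all of step 3 and linear speed of each of panel, rule below 0.02 m/s); the robot touches nothing.
It fails at once if the eraser is moved more than 50 mm (distance of eraser from where it was at the start of the episode above 0.05 m).
Of stick1, stick2, stick3, stick4 only 2 to 4 are there at a start; the rules pass over those that are not, and their reading is None.
At some moment in a run one of panel, rule may be knocked a few centimetres aside while the robot is not near it.
Once in a run the grip may slacken for a moment while it holds something.
It also fails if it takes over 210 s, if anything falls off the work surface, if the arm or the gripper's body presses on something with over 40 N, if the wrist force passes 120 N, or if a joint passes its speed limit or range.

## Robot

A 6-joint arm with a two-finger parallel gripper is mounted at the origin on the work surface. World frame = base frame: x ahead of the robot, y to its left, z up, the work surface at z = 0. Lengths are in mm, angles in degrees, forces in N, time in s.
With the tool pointing down it reaches from about 350 to 850 mm from the base axis. Payload 8.1 kg.
Tool frame: the origin (TCP) lies midway between the tips of the shut fingers; the grasp point (between the pads) lies 19 mm behind it (r.pinch_z is the distance from the TCP to the grasp point, in mm); z points along the fingers, y is the line along which they close (so a half turn about z gives the same grasp; the last joint's range is limited). The gripper opens to 85 mm and grips with 20 to 120 N. Pads are 22 mm wide; open, the fingers measure 114 mm over their backs; the gripper's body (76 mm by 85 mm) begins 54 mm behind the grasp point. The pads swing forward as they close: fully open they stand 13 mm farther back than shut.
Start: joints at [68.503, 7.471, 85.268, -0, 87.261, -4.893], TCP at [171.434, 574.992, 231.292] pointing down, gripper open.
Joint ranges: [-169.43, 169.43], [-51.17, 129.36], [1.28, 143.12], [-76.62, 256.62], [0, 156.53], [-152.29, 152.29]. Speed limits (degrees/s): [136.94, 136.94, 159.86, 180, 180, 180].

## Interface

Orientations are given as [roll, pitch, yaw] about the fixed x, y, z axes, in that order (R = Rz(yaw) Ry(pitch) Rx(roll)).
In Python, from bench import r gives the robot as it stands.
- The arm moves only by the shell command python3 -m jog 'ROWS' [OPENING] [FORCE]. ROWS is JSON, one flat list of numbers, 6 for each row, row after row: the shift along the tool's x, y, z in m, then the turn, a rotation vector about the tool's x, y, z in rad. A call has 1 to 8 rows; each row is the pose to reach, as a shift and turn from the pose commanded when the call began, along the tool's axes at that moment; what a row does not reach only later rows make up. A row lasts 1/8 s, in which the tool goes at most 62.5 mm and 10.7 degrees, less where a joint would pass 70% of its speed; a pose out of reach is approached as far as the arm can. A call with a gripper value outside its range is refused whole. OPENING is the opening, from -1 (shut) to 1 (fully open), set as the call begins (- or left out, the last holds). The fingers move at their own pace and stop on an object; FORCE is the grip in N (left out, the last holds). Time passes only in rows, so rows that repeat a pose let the fingers close. It gives the time, the measured TCP pose, the force, the opening and the grip force at its end, in the units of the state.
- r.sense(): the state, without advancing time (a new reading comes with each control period).
- r.snapshot(name): name is "side" or "top"; returns a dict with "pixels" (480x640x3 uint8, red, green, blue), "range_z" (480x640 float32, mm along the optical axis (not along the pixel's ray), 0 where there is no reading), "K" (3x3 intrinsics, pixels), "k1" (the pictures are not rectified: a ray, as slopes to the right and down, at radius r is drawn at 1 + k1 r^2 times it, then the intrinsics apply), "rvec" (rotation vector, rad) and "tvec" (3), from world to camera coordinates, as OpenCV has them. Camera axes: x right, y down, z forward; pixel columns grow to the right and rows downward; lengths in mm; the calibration is good to about 2 mm. A picture is of the moment at which its call begins.
- r.hand_in(): hands the job in; it is judged then, once.
Trained networks look in a picture, given as the dict that the camera call returned (one of the last four; its "shot" number tells which), for a name from the list of things; names that differ only in an ending like _2 or _b are one class to them, and where a whole thing is asked for, a point or a joint stands for the part that bears it (a point fixed in the world has none). Each returns a list of dicts, best first, with "score" (0 to 1); they miss things now and then, are a little off and sometimes report something else, mostly with a low value. They report only what shows in the picture. A call takes as long as a camera call.
- r.look_for(picture, target): "bbox" ([left, top, right, bottom] in pixels, round what is visible of it).
- r.outline_of(picture, target): "region" (480x640 bool, what is visible of it) and "bbox" ([left, top, right, bottom] in pixels, round what is visible of it).
The state is a dict: "time": time; "joint_pos": joint angles; "qd": joint speeds; "joint_efforts": joint torques, N m; "tool_pos": TCP position; "tcp_rot": TCP orientation; "ft_force": force on the tool from outside, world axes, zero at the start; "wrist_torque": the same for the moment, N m; "finger_gap": finger opening in mm; "grip_force": force on a finger pad.
Only numpy, scipy, OpenCV 4.12 (cv2) and the standard library are available. Lean on these libraries where they do the work, as an engineer would, in place of code of your own. Each camera call takes 0.05 s, during which the arm holds its last target. There are 200 camera calls.

## Working session

There is one attempt and no reset: what is moved stays moved. The work goes in short steps, Python scripts to look and compute and a shell command to move; the robot and the scene stay as the last step left them, time stands still between calls to the robot, and variables do not carry over. Pictures are saved under pics/ and viewed, at most 14 in all, crops included, and the job is handed in when it is done.

```bash
ls; mkdir -p pics; python3 - <<'E'
from bench import r
import cv2
for n in("top","side"):
    s=r.snapshot(n); cv2.imwrite(f"pics/{n}0.png",s["pixels"][:,:,::-1])
    print(n,s["K"].tolist(),s["k1"],s["rvec"],s["tvec"],s["shot"])
print(r.sense(), r.pinch_z)
E
```

```text
pics
top [[617.0899051684628, 0.0, 310.9762333491643], [0.0, 617.0899051684628, 243.9338226083243], [0.0, 0.0, 1.0]] 0.03969693744769692 [ 2.14680414 -2.15165041  0.18192739] [   4.17626709  581.93583416 1116.23171212] 1
side [[469.4046992217174, 0.0, 321.5559753168411], [0.0, 469.4046992217174, 240.9475551123899], [0.0, 0.0, 1.0]] 0.020860986344502355 [ 2.24859195 -0.26415193  0.12753495] [-529.08344214  130.54209705 1029.87718082] 2
{'time': 0.1, 'joint_pos': array([ 6.85029887e+01,  7.51134886e+00,  8.53249725e+01, -1.60780093e-03,
        8.72616572e+01, -4.89288767e+00]), 'qd': array([-0.05753564, -0.02548032, -0.1862413 , -0.04982365,  0.00717036,
       -0.13600628]), 'joint_efforts': array([ 3.50541968e-04, -5.70950496e+01, -5.01942623e+01, -2.82175597e-04,
        8.13616585e-03,  4.67759514e-05]), 'tool_pos': array([171.25327421, 574.50827165, 230.32489055]), 'tcp_rot': array([-1.79902242e+02, -6.75692466e-03,  1.63395949e+02]), 'ft_force': array([ 0.9844128 ,  0.36865759, -0.96754087]), 'wrist_torque': array([0.00802909, 0.01929243, 0.02004079]), 'grip_force': 0.0, 'finger_gap': 85.38192911779473} 18.700000000000003
```

View pics/top0.png

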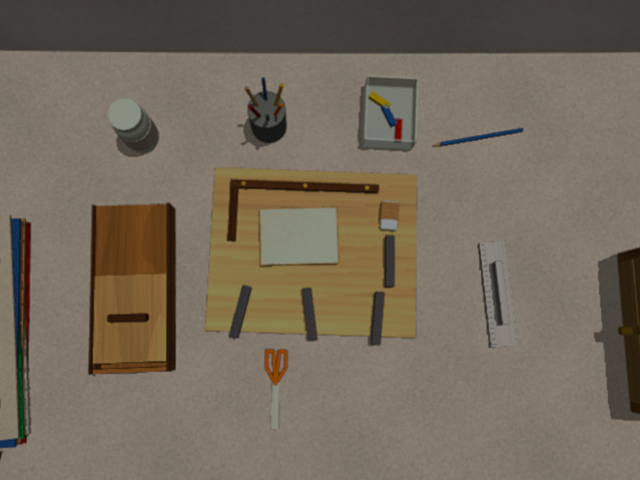

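View pics/side0.png

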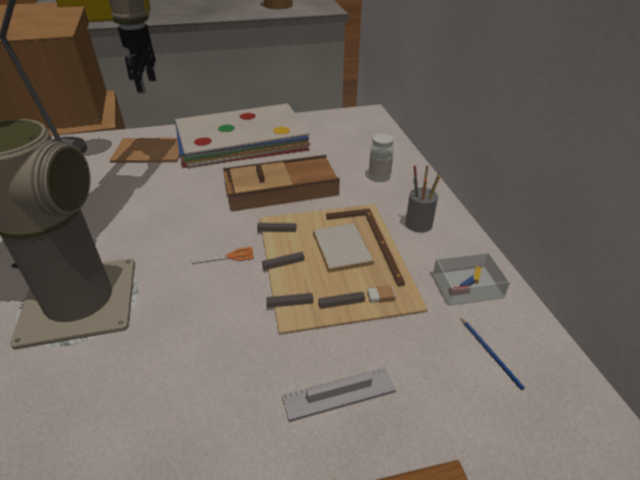

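The top view shows four sticks at about (241,311), (309,314), (377,318) and (389,261). The eraser is at (389,215), the panel at (299,236), the rule at (497,295), and the box at (133,288) with its lid nearly shut. The side view agrees. Next I'll measure from both views.

```bash
cat > vis.py <<'E'
from bench import r
import numpy as np, cv2
from scipy.spatial.transform import Rotation as Ro
def snap(n): return r.snapshot(n)
def pts(s,mask):
    v,u=np.nonzero(mask&(s["range_z"]>0)); z=s["range_z"][v,u].astype(float)
    return unproj(s,u,v,z)
def rays(s,u,v):
    d=np.array([s["k1"],0,0,0,0]).reshape(-1)
    x=cv2.undistortPoints(np.stack([u,v],-1).astype(float).reshape(-1,1,2),s["K"],d)[:,0]
    return np.c_[x,np.ones(len(x))]
def unproj(s,u,v,z):
    R=cv2.Rodrigues(np.array(s["rvec"]))[0]
    return (rays(s,u,v)*np.asarray(z)[:,None]-np.array(s["tvec"]))@R
def plane(s,u,v,h):
    R=cv2.Rodrigues(np.array(s["rvec"]))[0]; c=-R.T@np.array(s["tvec"]); d=rays(s,np.atleast_1d(u),np.atleast_1d(v))@R
    return c+d*((h-c[2])/d[:,2])[:,None]
def rect(xy):
    (cx,cy),(w,h),a=cv2.minAreaRect(xy.astype(np.float32))
    if w<h: w,h,a=h,w,a+90
    return np.round([cx,cy,w,h,(a+90)%180-90],1)   # centre,length,width,yaw of long axis
def top(s,mask,lo=None):
    """median height of upper layer; rect of mask outline on that plane"""
    p=pts(s,mask); h=np.percentile(p[:,2],75)
    k=abs(p[:,2]-h)<6
    return round(float(h),1),rect(p[k][:,:2]),k.sum()
def show(s,t,minscore=.3,n=5):
    for o in r.outline_of(s,t)[:n]:
        if o["score"]<minscore: continue
        m=o["region"]
        try: print(s["shot"],t,round(o["score"],2),np.round(o["bbox"]).tolist(),*top(s,m))
        except Exception as e: print(t,e)
def tool():
    q=r.sense(); return np.array(q["tool_pos"]),Ro.from_euler("xyz",q["tcp_rot"],degrees=True)
def go(x,y,z,yaw):
    """shift along tool axes (m) and rotvec to a pose pointing down with tool yaw (deg)"""
    p,R=tool(); T=Ro.from_euler("xyz",[180,0,yaw],degrees=True)
    print(np.round(R.inv().apply(np.array([x,y,z])-p)/1e3,4).tolist(),np.round((R.inv()*T).as_rotvec(),4).tolist())
E
python3 - <<'E'
from vis import *
for n in("top","side"):
    s=snap(n); print(n)
    for t in("stick1","panel","rule","eraser","box","lid_grip","board"): show(s,t)
E
```

```text
top
3 stick1 0.97 [303.0, 287.0, 316.0, 342.0] 29.2 [452.3   6.8 101.4  17.9   6.5] 494
3 stick1 0.96 [232.0, 284.0, 251.0, 341.0] 28.7 [457.8 137.2 101.5  18.4 -13.9] 519
3 stick1 0.92 [388.0, 236.0, 394.0, 286.0] 29.3 [ 552.7 -147.2   98.7   17.3   -1.5] 462
3 stick1 0.86 [371.0, 291.0, 388.0, 347.0] 29.0 [ 444.6 -122.9  100.9   18.3   -5.8] 518
3 panel 0.75 [258.0, 209.0, 339.0, 266.0] 25.8 [602.6  27.5 149.9 110.4 -88.7] 4290
3 rule 0.9 [479.0, 244.0, 519.0, 345.0] 14.5 [ 491.9 -354.2  200.1   52.1    4. ] 1549
3 rule 0.73 [385.0, 235.0, 389.0, 286.0] 29.3 [ 552.8 -147.2   97.9   17.2   -1.4] 453
3 rule 0.68 [90.0, 279.0, 168.0, 364.0] 55.1 [445.1 333.2 157.2 133.6   1.7] 5813
3 eraser 0.92 [381.0, 202.0, 401.0, 231.0] 26.5 [ 643.1 -149.6   58.5   34.5   -6.7] 493
3 box 0.61 [87.0, 202.0, 177.0, 375.0] 54.0 [502.7 335.6 310.2 146.3   1.9] 9565
3 box 0.3 [231.0, 282.0, 250.0, 340.0] 28.7 [457.8 137.2 101.5  18.4 -13.9] 520
3 lid_grip 0.73 [92.0, 277.0, 163.0, 363.0] 55.1 [444.9 334.  157.5 130.8   2.1] 5673
3 board 0.75 [204.0, 168.0, 417.0, 338.0] 11.8 [574.7  -1.4 401.5 321.8  8
[... 346 characters left out ...]
   22.1   -6.5] 360
4 stick1 0.58 [258.0, 221.0, 295.0, 235.0] 28.4 [458.2 135.8  95.6  23.  -14.4] 221
4 panel 0.82 [312.0, 222.0, 375.0, 272.0] 25.7 [601.5  25.4 152.9 111.1 -88.5] 1860
4 panel 0.38 [263.0, 250.0, 304.0, 269.0] 28.2 [451.1   5.5  99.3  21.5   6. ] 289
4 rule 0.75 [280.0, 370.0, 398.0, 420.0] 19.6 [ 490.7 -367.   120.1   23.    -0.5] 247
4 eraser 0.58 [370.0, 286.0, 395.0, 300.0] 26.3 [ 640.7 -148.4   56.3   37.    -4.1] 322
4 box 0.66 [224.0, 153.0, 340.0, 212.0] 54.0 [503.2 335.9 310.7 155.4   1.7] 2527
4 lid_grip 0.74 [231.0, 163.0, 293.0, 192.0] 55.6 [445.5 333.3 164.1 137.9  -2.2] 1249
4 board 0.69 [261.0, 203.0, 427.0, 334.0] 11.6 [574.2  -0.7 406.7 319.9  87.8] 10631
```

```bash
python3 - <<'E'
from vis import *
for n in("top","side"):
    s=snap(n); p=pts(s,np.ones((480,640),bool))
    k=(abs(p[:,0]-430)<100)&(abs(p[:,1]-335)<80)
    q=p[k&(p[:,2]>68)&(p[:,2]<90)]; print(n,"rib",rect(q[:,:2]),np.median(q[:,2]),len(q))
    # well interior/ near gap
    b=np.array([503,335.7]); a=np.radians(1.9); l=(p[:,:2]-b)@np.array([[np.cos(a),-np.sin(a)],[np.sin(a),np.cos(a)]])
    kk=(abs(l[:,1])<20)&(abs(l[:,0])<160)
    h=[(x,round(float(np.median(p[kk&(abs(l[:,0]-x)<2),2])),0) if (kk&(abs(l[:,0]-x)<2)).any() else None) for x in list(range(-156,-110,4))+list(range(0,60,6))]; print(h)
print("to rib"); 
E
```

```text
top rib [444.9 333.4  73.   13.9 -88.2] 76.66921034336124 327
[(-156, 46.0), (-152, 47.0), (-148, 46.0), (-144, 7.0), (-140, 8.0), (-136, 53.0), (-132, 54.0), (-128, 54.0), (-124, 53.0), (-120, 53.0), (-116, 54.0), (-112, 53.0), (0, 53.0), (6, 53.0), (12, 53.0), (18, 53.0), (24, 47.0), (30, 47.0), (36, 47.0), (42, 47.0), (48, 47.0), (54, 47.0)]
side rib [444.8 331.8  74.   13.7 -86.8] 77.74767809226127 82
[(-156, 5.0), (-152, 48.0), (-148, 49.0), (-144, 11.0), (-140, 8.0), (-136, 55.0), (-132, 54.0), (-128, 55.0), (-124, 55.0), (-120, 54.0), (-116, 54.0), (-112, 54.0), (0, 54.0), (6, 54.0), (12, 54.0), (18, 54.0), (24, 48.0), (30, 49.0), (36, 48.0), (42, 48.0), (48, 48.0), (54, 50.0)]
to rib
```

```bash
python3 -c "
from vis import *
go(445,333,150,91.9)"
```

```text
[-0.3313, -0.1537, 0.0813] [0.0, 0.0, 1.2479]
```

```bash
python3 -m jog '[-0.331,-0.154,0.081,0,0,1.248,-0.331,-0.154,0.081,0,0,1.248,-0.331,-0.154,0.081,0,0,1.248,-0.331,-0.154,0.081,0,0,1.248,-0.331,-0.154,0.081,0,0,1.248,-0.331,-0.154,0.081,0,0,1.248,-0.331,-0.154,0.081,0,0,1.248,-0.331,-0.154,0.081,0,0,1.248]' 0.2 50; python3 -c "
from vis import *
go(445,333,61,91.9)"
```

```text
time: 2.0
tool_pos: [445.0, 332.2, 150.1]
tcp_rot: [-180.0, 0.0, 91.8]
ft_force: [-1.6, -0.2, 0.4]
finger_gap: 51.5
grip_force: 0.0
[0.0008, 0.0, 0.0891] [-0.0004, 0.0001, -0.001]
```

```bash
python3 -m jog '[0,0,0.06,0,0,0,0,0,0.089,0,0,0,0,0,0.089,0,0,0]' && python3 -m jog '[0,0,0,0,0,0,0,0,0,0,0,0,0,0,0,0,0,0,0,0,0,0,0,0]' -1 50 && python3 -m jog '[0,0.02,0,0,0,0,0,0.045,0,0,0,0,0,0.075,0,0,0,0,0,0.105,0,0,0,0,0,0.12,0,0,0,0,0,0.128,0,0,0,0,0,0.128,0,0,0,0]'
```

```text
time: 2.38
tool_pos: [442.0, 332.3, 58.7]
tcp_rot: [-179.7, 0.2, 92.1]
ft_force: [-0.0, -0.4, 0.4]
finger_gap: 51.3
grip_force: 0.0
time: 2.88
tool_pos: [446.0, 334.0, 63.8]
tcp_rot: [179.8, -0.1, 91.9]
ft_force: [-1.9, 0.6, 6.9]
finger_gap: 12.8
grip_force: 50.8
time: 3.75
tool_pos: [574.8, 338.1, 63.9]
tcp_rot: [179.7, -0.1, 91.9]
ft_force: [1.1, 1.6, 6.3]
finger_gap: 12.5
grip_force: 51.3
```

```bash
python3 -m jog '[0,0,0,0,0,0,0,0,0,0,0,0,0,0,-0.05,0,0,0,0,0,-0.08,0,0,0]' 0 && python3 -c "
from vis import *
go(457.8,136.6,110,166)"
```

```text
time: 4.25
tool_pos: [572.8, 337.1, 143.2]
tcp_rot: [179.9, -0.0, 91.9]
ft_force: [0.6, 0.8, 1.1]
finger_gap: 42.7
grip_force: 0.0
[-0.1966, -0.1216, 0.0331] [0.0011, 0.0004, -1.2933]
```

```bash
python3 -m jog '[-0.197,-0.122,0.033,0,0,-1.293,-0.197,-0.122,0.033,0,0,-1.293,-0.197,-0.122,0.033,0,0,-1.293,-0.197,-0.122,0.033,0,0,-1.293,-0.197,-0.122,0.033,0,0,-1.293,-0.197,-0.122,0.033,0,0,-1.293,-0.197,-0.122,0.033,0,0,-1.293,-0.197,-0.122,0.033,0,0,-1.293]' 0 && python3 -m jog '[0,0,0.05,0,0,0,0,0,0.09,0,0,0,0,0,0.095,0,0,0,0,0,0.095,0,0,0]' && python3 -m jog '[0,0,0,0,0,0,0,0,0,0,0,0,0,0,0,0,0,0]' -1 40 && python3 -m jog '[0,0,-0.06,0,0,0,0,0,-0.11,0,0,0,0,0,-0.11,0,0,0]'; python3 -c "
from vis import *
a=np.radians(1.9);R=np.array([[np.cos(a),-np.sin(a)],[np.sin(a),np.cos(a)]])
for x in(-127,-93,-58,-25):
  c=np.array([503,335.7])+R@[x,0]; print(x,c);go(*c,100,91.9)"
```

```text
time: 5.25
tool_pos: [456.7, 136.0, 108.1]
tcp_rot: [-180.0, -0.0, 165.9]
ft_force: [0.2, 0.1, -1.0]
finger_gap: 43.0
grip_force: 0.0
time: 5.75
tool_pos: [457.4, 136.2, 14.0]
tcp_rot: [-180.0, 0.0, 165.9]
ft_force: [0.0, 0.7, 1.1]
finger_gap: 42.9
grip_force: 0.0
time: 6.12
tool_pos: [459.0, 136.5, 15.5]
tcp_rot: [179.9, 0.2, 166.0]
ft_force: [-1.4, 0.4, 6.0]
finger_gap: 16.8
grip_force: 40.1
time: 6.5
tool_pos: [461.2, 136.9, 129.5]
tcp_rot: [179.7, 0.6, 166.0]
ft_force: [0.0, 0.5, -1.3]
finger_gap: 16.5
grip_force: 39.4
-127 [376.06982258 331.48929234]
[0.1301, 0.168, 0.029] [0.0103, 0.0056, 1.2925]
-93 [410.05112992 332.61656841]
[0.0974, 0.1773, 0.0293] [0.0103, 0.0056, 1.2925]
-58 [445.03188748 333.77699965]
[0.0638, 0.1869, 0.0297] [0.0103, 0.0056, 1.2925]
-25 [478.0137446  334.87112054]
[0.032, 0.196, 0.0301] [0.0103, 0.0056, 1.2925]
```

```bash
python3 -m jog '[0.045,0.192,0.029,0,0,1.293,0.045,0.192,0.029,0,0,1.293,0.045,0.192,0.029,0,0,1.293,0.045,0.192,0.029,0,0,1.293,0.045,0.192,0.029,0,0,1.293,0.045,0.192,0.029,0,0,1.293,0.045,0.192,0.029,0,0,1.293,0.045,0.192,0.029,0,0,1.293]' && python3 -m jog '[0,0,0.04,0,0,0,0,0,0.075,0,0,0,0,0,0.075,0,0,0,0,0,0.075,0,0,0]' && python3 -m jog '[0,0,0,0,0,0,0,0,0,0,0,0]' -0.4 && python3 -m jog '[0,0,-0.06,0,0,0,0,0,-0.1,0,0,0,0,0,-0.1,0,0,0]'; python3 -c "
from vis import *
go(452.0,6.2,110,186.3)"
```

```text
time: 7.5
tool_pos: [459.6, 333.2, 93.7]
tcp_rot: [-180.0, 0.0, 91.9]
ft_force: [-0.6, 0.1, -0.8]
finger_gap: 16.5
grip_force: 39.5
time: 8.0
tool_pos: [460.4, 333.5, 20.3]
tcp_rot: [180.0, -0.0, 92.0]
ft_force: [0.4, -0.4, -0.4]
finger_gap: 16.8
grip_force: 39.7
time: 8.25
tool_pos: [460.9, 333.8, 20.7]
tcp_rot: [179.9, -0.1, 91.9]
ft_force: [-0.1, -1.0, 0.0]
finger_gap: 25.6
grip_force: 0.0
time: 8.62
tool_pos: [463.0, 335.1, 124.9]
tcp_rot: [179.5, -0.3, 91.9]
ft_force: [-0.8, 0.9, 0.0]
finger_gap: 25.4
grip_force: 0.0
[-0.3285, -0.0221, 0.0132] [0.01, 0.0033, -1.6475]
```

```bash
python3 -m jog '[-0.328,-0.022,0.013,0,0,-1.3,-0.328,-0.022,0.013,0,0,-1.3,-0.328,-0.022,0.013,0,0,-1.3,-0.328,-0.022,0.013,0,0,-1.3,-0.328,-0.022,0.013,0,0,-1.3,-0.328,-0.022,0.013,0,0,-1.3,-0.328,-0.022,0.013,0,0,-1.3,-0.328,-0.022,0.013,0,0,-1.3]' 0 && python3 -m jog '[0,0,0.01,0,0,-0.18,0,0,0.02,0,0,-0.347,0,0,0.02,0,0,-0.347,0,0,0.02,0,0,-0.347]'; python3 -c "
from vis import *
go(452.0,6.2,14,186.3)"
```

```text
time: 9.62
tool_pos: [448.2, 3.9, 105.5]
tcp_rot: [-180.0, -0.1, 166.5]
ft_force: [0.0, -0.1, 0.1]
finger_gap: 43.0
grip_force: 0.0
time: 10.12
tool_pos: [448.7, 4.8, 86.3]
tcp_rot: [180.0, -0.0, -173.9]
ft_force: [-0.3, -0.2, -0.1]
finger_gap: 43.0
grip_force: 0.0
[-0.0034, 0.001, 0.0723] [0.0001, -0.0003, -0.0044]
```

```bash
python3 -m jog '[-0.003,0.001,0.05,0,0,0,-0.003,0.001,0.072,0,0,0,-0.003,0.001,0.072,0,0,0]' && python3 -m jog '[0,0,0,0,0,0,0,0,0,0,0,0,0,0,0,0,0,0]' -1 40 && python3 -m jog '[0,0,-0.06,0,0,0,0,0,-0.11,0,0,0,0,0,-0.11,0,0,0,0,0,-0.11,0,0,0]'; python3 -c "
from vis import *
go(381,331.7,100,91.9)"
```

```text
time: 10.5
tool_pos: [450.0, 6.3, 12.8]
tcp_rot: [180.0, -0.2, -173.9]
ft_force: [-0.2, -0.1, -0.6]
finger_gap: 42.5
grip_force: 0.0
time: 10.88
tool_pos: [453.3, 5.9, 16.1]
tcp_rot: [-180.0, 0.2, -173.8]
ft_force: [-0.7, -0.7, 6.9]
finger_gap: 16.7
grip_force: 40.6
time: 11.38
tool_pos: [451.7, 6.1, 124.3]
tcp_rot: [-180.0, 0.0, -173.8]
ft_force: [-0.4, 0.5, -2.1]
finger_gap: 16.6
grip_force: 39.7
[0.0349, 0.3314, 0.0243] [0.0004, 0.0007, 1.6467]
```

```bash
python3 -m jog '[0.035,0.331,0.024,0,0,1.3,0.035,0.331,0.024,0,0,1.3,0.035,0.331,0.024,0,0,1.3,0.035,0.331,0.024,0,0,1.3,0.035,0.331,0.024,0,0,1.3,0.035,0.331,0.024,0,0,1.3,0.035,0.331,0.024,0,0,1.3,0.035,0.331,0.024,0,0,1.3]' && python3 -m jog '[0,0,0.0,0,0,0.18,0,0,0,0,0,0.347,0,0,0,0,0,0.347,0,0,0,0,0,0.347]'; python3 -c "
from vis import *
go(381,331.7,25,91.9)"
```

```text
time: 12.38
tool_pos: [378.7, 331.7, 97.7]
tcp_rot: [-179.8, 0.0, 111.6]
ft_force: [-0.4, -0.4, -1.5]
finger_gap: 16.7
grip_force: 39.8
time: 12.88
tool_pos: [380.2, 330.8, 99.2]
tcp_rot: [-179.9, 0.1, 92.1]
ft_force: [-0.8, -0.2, -0.7]
finger_gap: 16.8
grip_force: 39.8
[0.0009, 0.001, 0.0742] [-0.0016, 0.0011, 0.0035]
```

```bash
python3 -m jog '[0,0.001,0.04,0,0,0,0,0.001,0.074,0,0,0,0,0.001,0.074,0,0,0,0,0.001,0.074,0,0,0]' && python3 -m jog '[0,0,0,0,0,0,0,0,0,0,0,0]' -0.4 && python3 -m jog '[0,0,-0.06,0,0,0,0,0,-0.1,0,0,0,0,0,-0.1,0,0,0,0,0,-0.1,0,0,0]'; python3 -c "
from vis import *
go(444.5,-122.6,110,174)"
```

```text
time: 13.38
tool_pos: [382.3, 331.7, 27.3]
tcp_rot: [180.0, -0.0, 92.0]
ft_force: [-0.6, 1.4, -0.5]
finger_gap: 16.5
grip_force: 39.7
time: 13.62
tool_pos: [382.8, 332.1, 27.8]
tcp_rot: [179.9, -0.1, 91.9]
ft_force: [-0.2, -0.3, -0.3]
finger_gap: 25.6
grip_force: 0.0
time: 14.12
tool_pos: [381.8, 331.3, 126.3]
tcp_rot: [180.0, -0.0, 91.9]
ft_force: [0.1, -0.6, -0.3]
finger_gap: 25.7
grip_force: 0.0
[-0.4558, 0.0476, 0.0162] [0.0005, 0.0001, -1.4329]
```

```bash
python3 -m jog '[-0.456,0.048,0.016,0,0,-1.433,-0.456,0.048,0.016,0,0,-1.433,-0.456,0.048,0.016,0,0,-1.433,-0.456,0.048,0.016,0,0,-1.433,-0.456,0.048,0.016,0,0,-1.433,-0.456,0.048,0.016,0,0,-1.433,-0.456,0.048,0.016,0,0,-1.433,-0.456,0.048,0.016,0,0,-1.433]' 0 && python3 -m jog '[0,0,0,0,0,0,0,0,0,0,0,0]'; python3 -c "
from vis import *
go(444.5,-122.6,14,174)"
```

```text
time: 15.12
tool_pos: [440.3, -90.4, 109.9]
tcp_rot: [180.0, -0.1, 165.1]
ft_force: [0.4, 0.3, -0.2]
finger_gap: 42.4
grip_force: 0.0
time: 15.38
tool_pos: [440.3, -88.6, 110.1]
tcp_rot: [180.0, -0.2, 164.7]
ft_force: [-0.2, -0.1, 1.2]
finger_gap: 42.8
grip_force: 0.0
[-0.0133, -0.0317, 0.0961] [0.0008, -0.0029, -0.163]
```

```bash
python3 -m jog '[-0.013,-0.032,0.03,0,0,-0.163,-0.013,-0.032,0.06,0,0,-0.163,-0.013,-0.032,0.096,0,0,-0.163,-0.013,-0.032,0.096,0,0,-0.163]' && python3 -m jog '[0,0,0,0,0,0,0,0,0,0,0,0,0,0,0,0,0,0]' -1 40 && python3 -m jog '[0,0,-0.06,0,0,0,0,0,-0.11,0,0,0,0,0,-0.11,0,0,0,0,0,-0.11,0,0,0]'; python3 -c "
from vis import *
go(411,332.6,105,91.9)"
```

```text
time: 15.88
tool_pos: [442.4, -120.6, 12.3]
tcp_rot: [179.9, -0.4, 174.2]
ft_force: [-0.4, -0.4, -0.9]
finger_gap: 43.0
grip_force: 0.0
time: 16.25
tool_pos: [447.0, -123.5, 17.2]
tcp_rot: [-180.0, 0.2, 174.2]
ft_force: [-0.7, 1.7, 7.0]
finger_gap: 16.8
grip_force: 42.1
time: 16.75
tool_pos: [445.6, -123.4, 125.6]
tcp_rot: [-180.0, 0.0, 174.2]
ft_force: [-0.7, 0.6, -0.3]
finger_gap: 16.8
grip_force: 41.3
[0.0809, 0.4501, 0.0205] [0.0002, 0.0006, 1.4356]
```

```bash
python3 -m jog '[0.081,0.45,0.02,0,0,1.436,0.081,0.45,0.02,0,0,1.436,0.081,0.45,0.02,0,0,1.436,0.081,0.45,0.02,0,0,1.436,0.081,0.45,0.02,0,0,1.436,0.081,0.45,0.02,0,0,1.436,0.081,0.45,0.02,0,0,1.436,0.081,0.45,0.02,0,0,1.436]' ; python3 -c "
from vis import *
go(411,332.6,100,91.9)"
```

```text
time: 17.75
tool_pos: [412.4, 304.3, 104.8]
tcp_rot: [-179.8, 0.1, 100.2]
ft_force: [1.0, -0.7, -0.1]
finger_gap: 16.6
grip_force: 41.3
[0.0281, 0.0036, 0.0048] [-0.0028, 0.0015, 0.1443]
```

```bash
python3 -m jog '[0.028,0.004,0,0,0,0.144,0.028,0.004,0,0,0,0.144,0.028,0.004,0,0,0,0.144]' ; python3 -c "
from vis import *
go(411,332.6,33,91.9)"
```

```text
time: 18.12
tool_pos: [411.9, 330.5, 105.4]
tcp_rot: [-179.9, 0.1, 92.4]
ft_force: [-0.3, -0.5, -1.4]
finger_gap: 16.6
grip_force: 41.3
[0.0023, -0.0006, 0.0724] [-0.0025, 0.002, 0.0084]
```

```bash
python3 -m jog '[0.002,0,0.04,0,0,0,0.002,0,0.072,0,0,0,0.002,0,0.072,0,0,0,0.002,0,0.072,0,0,0]' && python3 -m jog '[0,0,0,0,0,0,0,0,0,0,0,0]' -0.4 && python3 -m jog '[0,0,-0.06,0,0,0,0,0,-0.1,0,0,0,0,0,-0.1,0,0,0,0,0,-0.1,0,0,0]'; python3 - <<'E'
from vis import *
s=snap("top")
for t in("stick1","panel","rule","eraser"): show(s,t,.5)
go(552.2,-147.4,110,178.6)
E
```

```text
time: 18.62
tool_pos: [413.5, 333.2, 36.1]
tcp_rot: [180.0, -0.0, 92.2]
ft_force: [0.8, -0.6, -0.6]
finger_gap: 16.8
grip_force: 41.3
time: 18.88
tool_pos: [413.8, 334.2, 36.5]
tcp_rot: [179.9, -0.1, 92.2]
ft_force: [1.0, -1.0, 0.5]
finger_gap: 25.5
grip_force: 0.0
time: 19.38
tool_pos: [412.7, 333.7, 135.0]
tcp_rot: [180.0, -0.0, 92.3]
ft_force: [-0.4, 0.4, 0.0]
finger_gap: 26.1
grip_force: 0.0
7 stick1 0.93 [115.0, 332.0, 163.0, 342.0] 26.6 [415.  326.1  81.   17.8 -87.9] 410
7 stick1 0.8 [117.0, 304.0, 161.0, 318.0] 27.2 [461.  325.8  81.5  17.7 -87.5] 397
7 stick1 0.79 [389.0, 235.0, 392.0, 286.0] 29.2 [ 552.8 -147.2   98.3   17.3   -1.5] 461
7 panel 0.84 [260.0, 208.0, 338.0, 267.0] 25.9 [602.4  27.1 148.9 110.8 -88.5] 4241
7 rule 0.98 [477.0, 244.0, 520.0, 345.0] 14.7 [ 492.2 -355.   200.7   52.6    3.6] 1554
7 eraser 0.79 [382.0, 202.0, 399.0, 229.0] 26.6 [ 642.9 -149.6   58.3   34.4   -5.5] 503
[-0.4856, 0.1213, 0.024] [-0.0027, -0.0006, -1.5071]
```

```bash
python3 -m jog '[-0.486,0.121,0.024,0,0,-1.49,-0.486,0.121,0.024,0,0,-1.49,-0.486,0.121,0.024,0,0,-1.49,-0.486,0.121,0.024,0,0,-1.49,-0.486,0.121,0.024,0,0,-1.49,-0.486,0.121,0.024,0,0,-1.49,-0.486,0.121,0.024,0,0,-1.49,-0.486,0.121,0.024,0,0,-1.49]' 0 && python3 -m jog '[0,0,0,0,0,0,0,0,0,0,0,0]'; python3 -c "
from vis import *
go(552.2,-147.4,14,178.6)"
```

```text
time: 20.62
tool_pos: [538.6, -98.0, 112.9]
tcp_rot: [180.0, -0.0, 169.7]
ft_force: [1.7, -0.5, -0.1]
finger_gap: 42.8
grip_force: 0.0
time: 20.88
tool_pos: [538.1, -96.2, 112.8]
tcp_rot: [180.0, -0.1, 169.2]
ft_force: [-0.1, 0.0, -0.4]
finger_gap: 42.7
grip_force: 0.0
[-0.0236, -0.0477, 0.0987] [0.0007, -0.0017, -0.1644]
```

```bash
python3 -m jog '[-0.0236,-0.0477,0.03,0,0,-0.164,-0.0236,-0.0477,0.06,0,0,-0.164,-0.0236,-0.0477,0.098,0,0,-0.164,-0.0236,-0.0477,0.098,0,0,-0.164]' && python3 -m jog '[0,0,0,0,0,0,0,0,0,0,0,0,0,0,0,0,0,0]' -1 40 && python3 -m jog '[0,0,-0.06,0,0,0,0,0,-0.11,0,0,0,0,0,-0.11,0,0,0,0,0,-0.11,0,0,0]'; python3 -c "
from vis import *
go(438,333,110,91.9)"
```

```text
time: 21.38
tool_pos: [549.7, -144.9, 12.0]
tcp_rot: [179.8, -0.4, 178.8]
ft_force: [-0.2, 0.2, 0.5]
finger_gap: 42.7
grip_force: 0.0
time: 21.75
tool_pos: [554.6, -147.7, 17.8]
tcp_rot: [-180.0, 0.2, 178.7]
ft_force: [-0.4, 1.0, 7.4]
finger_gap: 16.4
grip_force: 42.8
time: 22.25
tool_pos: [553.1, -147.6, 125.8]
tcp_rot: [-180.0, 0.0, 178.7]
ft_force: [-0.5, -0.5, -0.5]
finger_gap: 16.5
grip_force: 41.8
[0.1258, 0.4779, 0.0156] [0.0002, 0.0006, 1.5153]
```

```bash
python3 -m jog '[0.126,0.478,0.016,0,0,1.49,0.126,0.478,0.016,0,0,1.49,0.126,0.478,0.016,0,0,1.49,0.126,0.478,0.016,0,0,1.49,0.126,0.478,0.016,0,0,1.49,0.126,0.478,0.016,0,0,1.49,0.126,0.478,0.016,0,0,1.49,0.126,0.478,0.016,0,0,1.49]'; python3 -m jog '[0,0,0,0,0,0]' ; python3 -c "
from vis import *
go(438,333,105,91.9)"
```

```text
time: 23.25
tool_pos: [445.9, 295.3, 108.8]
tcp_rot: [-179.8, 0.1, 100.3]
ft_force: [2.2, -0.4, -0.6]
finger_gap: 16.8
grip_force: 41.8
time: 23.38
tool_pos: [445.0, 297.0, 108.6]
tcp_rot: [-179.8, 0.0, 100.7]
ft_force: [0.2, -0.4, -0.3]
finger_gap: 16.4
grip_force: 41.8
[0.0366, -0.0002, 0.0036] [-0.0038, 0.0005, 0.1534]
```

```bash
python3 -m jog '[0.037,0,0.004,0,0,0.153,0.037,0,0.004,0,0,0.153,0.037,0,0.004,0,0,0.153,0.037,0,0.004,0,0,0.153]'; python3 -c "
from vis import *
go(438,333,36,91.9)"
```

```text
time: 23.88
tool_pos: [441.1, 329.5, 106.4]
tcp_rot: [-180.0, 0.0, 91.9]
ft_force: [0.8, -0.3, -0.6]
finger_gap: 16.6
grip_force: 41.8
[0.0037, -0.0029, 0.0704] [-0.0009, 0.0008, -0.0005]
```

```bash
python3 -m jog '[0.004,-0.003,0.04,0,0,0,0.004,-0.003,0.07,0,0,0,0.004,-0.003,0.07,0,0,0,0.004,-0.003,0.07,0,0,0]' && python3 -m jog '[0,0,0,0,0,0,0,0,0,0,0,0]' -0.4 && python3 -m jog '[0,0,-0.06,0,0,0,0,0,-0.11,0,0,0,0,0,-0.11,0,0,0,0.1,0.1,-0.11,0,0,0]'; python3 - <<'E'
from vis import *
s=snap("top"); cv2.imwrite("pics/top1.png",cv2.resize(s["pixels"][190:390,70:270,::-1],(500,500)))
show(s,"stick1",.4)
p=pts(s,np.ones((480,640),bool)); k=(abs(p[:,0]-550)<120)&(abs(p[:,1]-335)<50)&(p[:,2]>68)&(p[:,2]<84); print(rect(p[k][:,:2]))
go(572,337.5,140,91.9)
E
```

```text
time: 24.38
tool_pos: [438.8, 334.5, 38.3]
tcp_rot: [179.9, -0.0, 91.8]
ft_force: [0.8, 0.4, -1.0]
finger_gap: 16.8
grip_force: 41.8
time: 24.62
tool_pos: [438.9, 335.1, 38.5]
tcp_rot: [179.9, -0.1, 91.9]
ft_force: [1.0, -0.4, 0.6]
finger_gap: 25.5
grip_force: 0.0
time: 25.12
tool_pos: [477.7, 377.7, 145.7]
tcp_rot: [-179.8, 0.2, 91.8]
ft_force: [0.6, -0.1, 1.4]
finger_gap: 25.4
grip_force: 0.0
8 stick1 0.98 [108.0, 328.0, 165.0, 343.0] 26.5 [414.7 336.5 101.1  17.9 -87.9] 531
8 stick1 0.78 [105.0, 318.0, 158.0, 329.0] 26.7 [439.8 336.2  99.9  17.8 -88.2] 516
8 stick1 0.77 [108.0, 304.0, 162.0, 318.0] 26.8 [460.7 335.4 101.4  17.9 -87.4] 505
8 stick1 0.75 [105.0, 347.0, 161.0, 358.0] 26.8 [383.7 333.2 101.6  17.7 -88.1] 514
[575.8 336.4  70.   14.9 -87. ]
[-0.0472, 0.0889, 0.0023] [-0.0039, 0.0019, -0.0005]
```

View pics/top1.png

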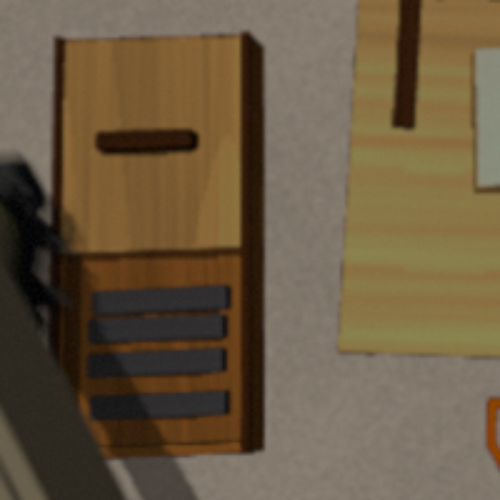

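The crop shows all four sticks lying flat side by side in the well, at crop rows 298 to 405. Next I'll close the lid.

```bash
python3 -m jog '[-0.047,0.089,0.002,0,0,0,-0.047,0.092,0.002,0,0,0,-0.047,0.092,0.002,0,0,0,-0.047,0.092,0.002,0,0,0]' 0 ; python3 -m jog '[0,0,0,0,0,0]';python3 -c "
from vis import *
go(575,338,62,91.9)"
```

```text
time: 25.72
tool_pos: [573.6, 336.1, 144.5]
tcp_rot: [-179.9, 0.0, 91.8]
ft_force: [0.8, 0.4, 0.4]
finger_gap: 43.0
grip_force: 0.0
time: 25.85
tool_pos: [573.2, 336.8, 145.0]
tcp_rot: [-180.0, -0.0, 91.9]
ft_force: [-0.2, 0.1, 0.6]
finger_gap: 42.4
grip_force: 0.0
[0.0012, 0.0019, 0.083] [-0.0003, -0.0001, 0.0003]
```

```bash
python3 -m jog '[0.001,0.002,0.05,0,0,0,0.001,0.002,0.083,0,0,0,0.001,0.002,0.083,0,0,0]' && python3 -m jog '[0,0,0,0,0,0,0,0,0,0,0,0,0,0,0,0,0,0]' -1 50 && python3 -m jog '[0,-0.02,0,0,0,0,0,-0.05,0,0,0,0,0,-0.08,0,0,0,0,0,-0.11,0,0,0,0,0,-0.13,0,0,0,0,0,-0.14,0,0,0,0,0,-0.142,0,0,0,0,0,-0.142,0,0,0,0]' && python3 -m jog '[0,-0.002,0,0,0,0,0,-0.004,0,0,0,0,0,-0.004,0,0,0,0]'
```

```text
time: 26.22
tool_pos: [572.7, 336.6, 58.4]
tcp_rot: [-179.6, 0.2, 91.9]
ft_force: [-0.1, -0.0, -0.3]
finger_gap: 42.8
grip_force: 0.0
time: 26.6
tool_pos: [577.0, 338.2, 64.9]
tcp_rot: [179.9, -0.1, 91.9]
ft_force: [-4.8, -0.5, 7.4]
finger_gap: 12.5
grip_force: 50.0
time: 27.6
tool_pos: [435.9, 333.8, 64.9]
tcp_rot: [179.8, -0.1, 91.9]
ft_force: [-1.4, -1.3, 9.9]
finger_gap: 12.3
grip_force: 52.8
time: 27.98
tool_pos: [432.4, 333.7, 64.9]
tcp_rot: [179.7, -0.1, 91.9]
ft_force: [0.6, -0.6, 8.2]
finger_gap: 12.4
grip_force: 52.7
```

```bash
python3 -m jog '[0,-0.003,0,0,0,0,0,-0.003,0,0,0,0,0,-0.003,0,0,0,0]' && python3 -m jog '[0,-0.002,0,0,0,0,0,-0.003,0,0,0,0,0,-0.003,0,0,0,0]'; python3 -m jog '[0,-0.002,0,0,0,0,0,-0.003,0,0,0,0,0,-0.003,0,0,0,0]'
```

```text
time: 28.35
tool_pos: [429.4, 333.6, 64.9]
tcp_rot: [179.7, -0.1, 91.8]
ft_force: [0.3, -0.3, 8.1]
finger_gap: 12.5
grip_force: 52.7
time: 28.72
tool_pos: [427.0, 333.5, 64.9]
tcp_rot: [179.7, -0.2, 91.8]
ft_force: [3.5, -0.3, 6.4]
finger_gap: 12.4
grip_force: 52.4
time: 29.1
tool_pos: [426.8, 333.5, 65.0]
tcp_rot: [179.3, -0.2, 91.8]
ft_force: [19.6, 2.7, -6.2]
finger_gap: 12.9
grip_force: 50.8
```

```bash
python3 -m jog '[0,0.002,0,0,0,0,0,0.002,0,0,0,0]' && python3 -m jog '[0,0,0,0,0,0,0,0,0,0,0,0,0,0,-0.05,0,0,0,0,0,-0.08,0,0,0]' 0; python3 - <<'E'
from vis import *
s=snap("top")
for t in("panel","rule","board","lid_grip"): show(s,t,.5)
for n in("top","side"):
    s=snap(n); im=s["pixels"].astype(int)
    p=pts(s,s["range_z"]>=0 ) if False else None
    v,u=np.nonzero(s["range_z"]>0); P=unproj(s,u,v,s["range_z"][v,u].astype(float)); c=im[v,u]
    dark=(c.sum(1)<200)&(P[:,2]>18)&(P[:,2]<28)
    for nm,box in(("far",(690,725,-100,130)),("left",(612,690,140,175))):
        k=dark&(P[:,0]>box[0])&(P[:,0]<box[1])&(P[:,1]>box[2])&(P[:,1]<box[3]); q=P[k]
        if len(q)>20: print(n,nm,rect(q[:,:2]),np.median(q[:,2]),len(q))
E
```

```text
time: 29.35
tool_pos: [426.9, 333.5, 64.9]
tcp_rot: [179.6, -0.2, 91.8]
ft_force: [7.4, 1.1, 2.0]
finger_gap: 12.6
grip_force: 52.0
time: 29.85
tool_pos: [423.4, 332.6, 144.0]
tcp_rot: [179.9, -0.0, 91.9]
ft_force: [0.8, -0.4, 0.5]
finger_gap: 42.7
grip_force: 0.0
9 panel 0.89 [274.0, 230.0, 355.0, 288.0] 25.8 [564.9  -3.6 150.  110.6 -88.7] 4332
9 rule 0.78 [482.0, 245.0, 519.0, 345.0] 15.1 [ 491.9 -354.1  200.1   50.9    3.6] 1403
9 board 0.88 [205.0, 167.0, 419.0, 337.0] 11.8 [574.7  -1.3 401.5 321.8  87.9] 25762
9 lid_grip 0.61 [108.0, 284.0, 166.0, 375.0] 55.1 [428.  319.4 157.  103.2   1.9] 3931
top far [701.2  15.3 229.2  16.4  87.9] 21.93420198205121 847
top left [650.9 153.9  77.5  15.2  -2.3] 21.95361518439129 297
side far [699.   15.8 227.8  14.1  88.4] 22.173651004741718 327
side left [651.6 151.8  76.6  15.7  -2.2] 21.725126630439707 93
```

```bash
python3 -c "
from vis import *
go(478,-2,150,177.9)"
```

```text
[-0.3354, 0.0449, -0.0092] [-0.0029, -0.0006, -1.5016]
```

```bash
python3 -m jog '[-0.335,0.045,-0.009,0,0,-1.49,-0.335,0.045,-0.009,0,0,-1.49,-0.335,0.045,-0.009,0,0,-1.49,-0.335,0.045,-0.009,0,0,-1.49,-0.335,0.045,-0.009,0,0,-1.49,-0.335,0.045,-0.009,0,0,-1.49,-0.335,0.045,-0.009,0,0,-1.49,-0.335,0.045,-0.009,0,0,-1.49]' 0 && python3 -m jog '[0,0,0,0,0,0,0,0,0,0,0,0]'; python3 -c "
from vis import *
go(478,-2,60,177.9)"
```

```text
time: 31.2
tool_pos: [478.2, -2.3, 149.6]
tcp_rot: [-180.0, -0.1, 170.1]
ft_force: [-0.5, 0.9, -0.1]
finger_gap: 42.6
grip_force: 0.0
time: 31.45
tool_pos: [478.6, -0.9, 150.3]
tcp_rot: [-180.0, -0.1, 169.7]
ft_force: [-1.0, 0.7, 0.5]
finger_gap: 42.5
grip_force: 0.0
[0.0002, -0.0012, 0.0903] [-0.0, -0.0013, -0.1434]
```

```bash
python3 -m jog '[0,-0.001,0.05,0,0,-0.143,0,-0.001,0.1,0,0,-0.143,0,-0.001,0.13,0,0,-0.143,0,-0.001,0.137,0,0,-0.143,0,-0.001,0.137,0,0,-0.143]' && python3 -m jog '[-0.01,0,0,0,0,0,-0.02,0,0,0,0,0,-0.032,0,0,0,0,0,-0.044,0,0,0,0,0,-0.056,0,0,0,0,0,-0.067,0,0,0,0,0,-0.077,0,0,0,0,0,-0.083,0,0,0,0,0]' && python3 -m jog '[-0.002,0,0,0,0,0,-0.004,0,0,0,0,0,-0.005,0,0,0,0,0,-0.005,0,0,0,0,0]'
```

```text
time: 32.08
tool_pos: [479.0, -1.9, 14.4]
tcp_rot: [180.0, -0.0, 178.1]
ft_force: [-0.8, 0.2, 0.1]
finger_gap: 42.8
grip_force: 0.0
time: 33.08
tool_pos: [562.4, -4.8, 13.9]
tcp_rot: [180.0, -0.0, 178.1]
ft_force: [-1.6, 0.0, 1.5]
finger_gap: 42.6
grip_force: 0.9
time: 33.58
tool_pos: [566.8, -5.0, 14.0]
tcp_rot: [180.0, 0.0, 178.1]
ft_force: [-0.4, -0.7, -1.0]
finger_gap: 42.8
grip_force: 0.3
```

```bash
python3 -m jog '[-0.002,0,0,0,0,0,-0.003,0,0,0,0,0,-0.003,0,0,0,0,0]' && python3 -m jog '[-0.002,0,0,0,0,0,-0.003,0,0,0,0,0,-0.003,0,0,0,0,0]'; python3 -c "
from vis import *
s=snap('top');show(s,'panel',.4)"
```

```text
time: 33.95
tool_pos: [570.0, -5.1, 14.0]
tcp_rot: [-180.0, 0.0, 178.1]
ft_force: [-0.5, 0.1, 0.0]
finger_gap: 42.7
grip_force: 0.2
time: 34.33
tool_pos: [570.7, -4.9, 13.5]
tcp_rot: [180.0, -0.3, 178.1]
ft_force: [-10.7, 0.5, 7.2]
finger_gap: 42.8
grip_force: 5.4
```

```bash
python3 -m jog '[0.02,0,0,0,0,0,0.03,0,-0.05,0,0,0,0.03,0,-0.1,0,0,0,0.03,0,-0.1,0,0,0]'; python3 -c "
from vis import *
s=snap('top');cv2.imwrite('pics/top2.png',s['pixels'][150:360,180:440,::-1].repeat(2,0).repeat(2,1));show(s,'panel',.4)
s=snap('side');show(s,'panel',.4)
go(632,-106,110,87.9)"
```

```text
time: 34.92
tool_pos: [546.9, -4.6, 119.8]
tcp_rot: [-180.0, 0.6, 178.1]
ft_force: [0.4, -0.4, 0.1]
finger_gap: 42.9
grip_force: 0.0
14 panel 0.92 [333.0, 231.0, 392.0, 282.0] 25.7 [638.3 -10.2 153.2 114.4  88. ] 1978
[-0.0933, -0.0989, 0.0025] [-0.0013, -0.0016, 1.5744]
```

View pics/top2.png

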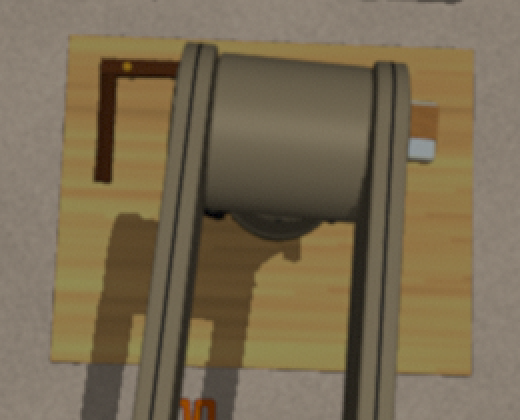

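The arm hides the panel from above. The side view puts it square at about (638,-10) against the far fence, and the eraser hasn't moved. Now the +y push.

```bash
python3 -m jog '[-0.094,-0.099,0.002,0,0,1.49,-0.094,-0.099,0.002,0,0,1.49,-0.094,-0.099,0.002,0,0,1.49,-0.094,-0.099,0.002,0,0,1.49,-0.094,-0.099,0.002,0,0,1.49,-0.094,-0.099,0.002,0,0,1.49,-0.094,-0.099,0.002,0,0,1.49,-0.094,-0.099,0.002,0,0,1.49]' -0.1; python3 -m jog '[0,0,0,0,0,0.084,0,0,0,0,0,0.084,0,0,0,0,0,0.084]';  python3 -c "
from vis import *
go(634,-106,14,87.9)"
```

```text
time: 36.12
tool_pos: [632.3, -106.0, 109.6]
tcp_rot: [-179.8, -0.1, 92.4]
ft_force: [-0.9, -0.0, -0.4]
finger_gap: 38.5
grip_force: 0.0
time: 36.5
tool_pos: [632.9, -106.1, 110.8]
tcp_rot: [-179.9, -0.0, 88.0]
ft_force: [0.9, 0.4, 0.5]
finger_gap: 38.6
grip_force: 0.0
[0.0001, 0.0013, 0.0968] [-0.0018, -0.0004, 0.0024]
```

```bash
python3 -m jog '[0,0.001,0.05,0,0,0,0,0.001,0.09,0,0,0,0,0.001,0.096,0,0,0,0,0.001,0.096,0,0,0]' && python3 -m jog '[0.01,0,0,0,0,0,0.02,0,0,0,0,0,0.032,0,0,0,0,0,0.044,0,0,0,0,0,0.056,0,0,0,0,0,0.067,0,0,0,0,0,0.077,0,0,0,0,0,0.083,0,0,0,0,0]' && python3 -m jog '[0.002,0,0,0,0,0,0.004,0,0,0,0,0,0.005,0,0,0,0,0,0.005,0,0,0,0,0]'; python3 -m jog '[0.001,0,0,0,0,0,0.002,0,0,0,0,0,0.002,0,0,0,0,0]'
```

```text
time: 37.0
tool_pos: [634.7, -106.3, 16.5]
tcp_rot: [-180.0, -0.0, 88.0]
ft_force: [-0.4, 0.9, -0.3]
finger_gap: 38.5
grip_force: 0.0
time: 38.0
tool_pos: [637.4, -22.6, 15.9]
tcp_rot: [-180.0, -0.0, 87.9]
ft_force: [-0.9, -2.3, 1.2]
finger_gap: 38.7
grip_force: 0.8
time: 38.5
tool_pos: [637.6, -18.4, 15.9]
tcp_rot: [-180.0, -0.0, 87.9]
ft_force: [-0.6, -1.2, 0.1]
finger_gap: 38.6
grip_force: 0.4
time: 38.88
tool_pos: [637.7, -16.2, 15.9]
tcp_rot: [-180.0, -0.0, 87.9]
ft_force: [-0.0, -0.3, -0.6]
finger_gap: 38.2
grip_force: 0.3
```

```bash
python3 -m jog '[0.002,0,0,0,0,0,0.003,0,0,0,0,0,0.003,0,0,0,0,0]'; python3 -m jog '[0.002,0,0,0,0,0,0.002,0,0,0,0,0]'
```

```text
time: 39.25
tool_pos: [637.7, -13.8, 15.9]
tcp_rot: [-180.0, 0.0, 87.9]
ft_force: [-0.5, -5.5, 0.5]
finger_gap: 38.4
grip_force: 2.3
time: 39.5
tool_pos: [637.7, -13.7, 16.0]
tcp_rot: [-180.0, 0.2, 87.9]
ft_force: [-1.5, -12.3, 0.3]
finger_gap: 38.3
grip_force: 6.2
```

```bash
python3 -m jog '[-0.02,0,0,0,0,0,-0.03,0,-0.05,0,0,0,-0.03,0,-0.1,0,0,0,-0.06,0,-0.12,0,0,0,-0.12,0,-0.12,0,0,0,-0.18,0,-0.12,0,0,0,-0.24,0,-0.12,0,0,0]'; python3 - <<'E'
from vis import *
Rb=np.array([[np.cos(np.radians(-2.1)),-np.sin(np.radians(-2.1))],[np.sin(np.radians(-2.1)),np.cos(np.radians(-2.1))]])
C=np.array([574.7,-1.35])+Rb@[118,150]
for n in("top","side"):
    s=snap(n)
    for o in r.outline_of(s,"panel")[:2]:
        h,q,k=top(s,o["region"]); print(n,o["score"],h,q,"in corner",(q[:2]-C)@Rb)
    for t in("rule","eraser"): show(s,t,.5)
    P=pts(s,np.ones((480,640),bool)); k=(abs(P[:,0]-492)<110)&(abs(P[:,1]+354)<60)&(P[:,2]>29)&(P[:,2]<42); 
    if k.sum()>10: print("rib",rect(P[k][:,:2]),np.median(P[k][:,2]),k.sum())
go(492,-354,120,3.6)
E
```

```text
time: 40.38
tool_pos: [629.2, -253.1, 136.4]
tcp_rot: [179.9, -0.0, 88.0]
ft_force: [0.6, -0.1, 0.8]
finger_gap: 38.1
grip_force: 0.0
top 0.89 25.8 [640.1  73.3 151.9 113.3  87.9] in corner [-55.3793759  -73.00363686]
15 rule 0.6 [479.0, 246.0, 510.0, 274.0] 12.7 [ 560.4 -349.9   63.5   50.5    2.5] 529
15 eraser 0.82 [383.0, 200.0, 399.0, 231.0] 26.4 [ 642.8 -149.8   57.6   34.6   -6.3] 507
rib [ 541.7 -352.    22.2   13.8    8.8] 35.51589661372411 78
side 0.93 25.8 [637.3  69.5 154.  111.2  88.5] in corner [-58.03824931 -76.90368714]
16 rule 0.81 [283.0, 367.0, 395.0, 423.0] 19.4 [ 490.8 -363.2  118.9   26.2    4. ] 253
16 rule 0.54 [367.0, 287.0, 394.0, 301.0] 26.1 [ 641.  -149.4   57.3   36.9   -7. ] 262
16 eraser 0.54 [368.0, 287.0, 396.0, 300.0] 26.1 [ 641.  -150.7   56.9   34.4   -7. ] 246
rib [ 490.6 -356.1  119.9   15.5    3.2] 34.987087794652275 569
[-0.1091, -0.1338, 0.0159] [-0.0004, -0.0004, 1.4735]
```

```bash
python3 -m jog '[-0.109,-0.134,0.016,0,0,1.473,-0.109,-0.134,0.016,0,0,1.473,-0.109,-0.134,0.016,0,0,1.473,-0.109,-0.134,0.016,0,0,1.473,-0.109,-0.134,0.016,0,0,1.473,-0.109,-0.134,0.016,0,0,1.473,-0.109,-0.134,0.016,0,0,1.473,-0.109,-0.134,0.016,0,0,1.473]' 0; python3 -m jog '[0,0,0,0,0,0,0,0,0,0,0,0]';  python3 -c "
from vis import *
go(491.8,-354.8,18,3.6)"
```

```text
time: 41.78
tool_pos: [492.1, -353.9, 120.2]
tcp_rot: [180.0, -0.0, 3.3]
ft_force: [-0.6, 0.2, -0.5]
finger_gap: 42.4
grip_force: 0.0
time: 42.02
tool_pos: [491.8, -354.6, 120.1]
tcp_rot: [180.0, -0.0, 3.8]
ft_force: [-0.2, 0.8, 0.2]
finger_gap: 42.8
grip_force: 0.0
[-0.0, 0.0002, 0.1021] [0.0001, -0.0002, 0.0036]
```

```bash
python3 -m jog '[0,0,0.05,0,0,0,0,0,0.095,0,0,0,0,0,0.102,0,0,0,0,0,0.102,0,0,0]' && python3 -m jog '[0,0,0,0,0,0,0,0,0,0,0,0,0,0,0,0,0,0,0,0,0,0,0,0]' -1 90 && python3 -m jog '[0,0,-0.04,0,0,0,0,0,-0.09,0,0,0,0,0,-0.09,0,0,0,0,0,-0.09,0,0,0]';  python3 -c "
from vis import *
go(554.5,74.4,110,87.9)"
```

```text
time: 42.52
tool_pos: [491.7, -355.3, 18.7]
tcp_rot: [-180.0, -0.0, 3.6]
ft_force: [-0.3, -0.4, 0.6]
finger_gap: 42.7
grip_force: 0.0
time: 43.02
tool_pos: [493.0, -356.5, 20.9]
tcp_rot: [179.8, -0.2, 3.5]
ft_force: [0.5, 0.8, 6.8]
finger_gap: 11.7
grip_force: 89.6
time: 43.52
tool_pos: [491.2, -355.2, 108.0]
tcp_rot: [180.0, -0.0, 3.5]
ft_force: [-0.0, 0.4, -3.8]
finger_gap: 11.8
grip_force: 88.8
[0.0896, -0.4248, -0.0021] [0.0002, 0.0, -1.4725]
```

```bash
python3 -m jog '[0.02,-0.08,-0.002,0,0,-0.18,0.04,-0.16,-0.002,0,0,-0.37,0.05,-0.22,-0.002,0,0,-0.55,0.06,-0.28,-0.002,0,0,-0.74,0.07,-0.33,-0.002,0,0,-0.92,0.08,-0.38,-0.002,0,0,-1.11,0.09,-0.425,-0.002,0,0,-1.29,0.09,-0.425,-0.002,0,0,-1.472]'; python3 -m jog '[0,0,0,0,0,0,0,0,0,0,0,0]';  python3 - <<'E'
from vis import *
for n in("top","side"):
    s=snap(n)
    for t in("rule","panel"): show(s,t,.5)
cv2.imwrite("pics/side1.png",s["pixels"][150:400,190:450,::-1].repeat(2,0).repeat(2,1))
go(554.5,74.4,110,87.9)
E
```

```text
time: 44.52
tool_pos: [553.4, 79.0, 107.7]
tcp_rot: [-179.8, -0.1, 88.5]
ft_force: [0.0, -1.3, -4.1]
finger_gap: 11.4
grip_force: 89.2
time: 44.78
tool_pos: [554.1, 73.8, 108.7]
tcp_rot: [-179.9, 0.0, 87.6]
ft_force: [0.6, 0.0, -3.9]
finger_gap: 11.5
grip_force: 89.2
17 rule 0.77 [225.0, 244.0, 331.0, 270.0] 99.8 [555.1  66.6 189.5  50.2  87.7] 960
17 panel 0.61 [294.0, 193.0, 316.0, 242.0] 504.1 [524.4  30.1   8.8   1.1  -0.6] 11
18 rule 0.74 [304.0, 186.0, 339.0, 241.0] 103.0 [555.   70.4 201.2  50.4  87.8] 613
18 panel 0.84 [331.0, 215.0, 381.0, 256.0] 25.8 [637.7  71.8 156.3 109.3  87.3] 1462
[0.0004, -0.0006, 0.0] [0.0001, -0.0, -0.0025]
```

View pics/side1.png

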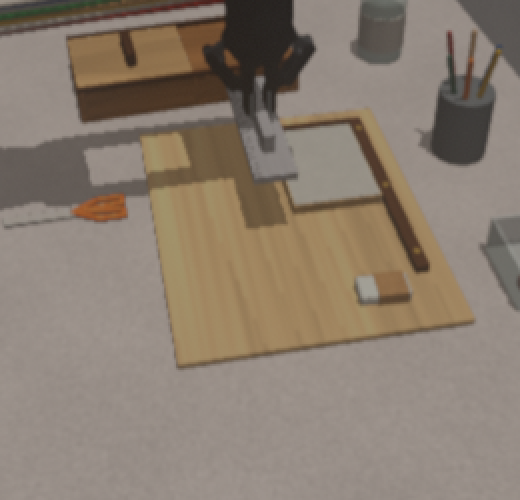

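The rule is held level and parallel, at about crop (262,140), with the panel home beside it. Next I'll lower it.

```bash
python3 -m jog '[0,0,0.03,0,0,0,0,0,0.055,0,0,0,0,0,0.068,0,0,0,0,0,0.074,0,0,0,0,0,0.074,0,0,0,0,0,0.074,0,0,0]'; python3 -m jog '[0,0,0.002,0,0,0,0,0,0.003,0,0,0,0,0,0.003,0,0,0]'; python3 -m jog '[0,0,0.001,0,0,0,0,0,0.002,0,0,0,0,0,0.002,0,0,0]'
```

```text
time: 45.82
tool_pos: [556.0, 74.5, 37.1]
tcp_rot: [179.9, -0.0, 87.9]
ft_force: [0.3, 1.3, -3.3]
finger_gap: 11.6
grip_force: 89.1
time: 46.2
tool_pos: [555.0, 74.5, 32.9]
tcp_rot: [-180.0, 0.0, 87.9]
ft_force: [-1.0, 0.5, -4.0]
finger_gap: 12.0
grip_force: 89.1
time: 46.58
tool_pos: [555.0, 74.5, 30.9]
tcp_rot: [-180.0, -0.0, 87.9]
ft_force: [-0.7, 0.3, -3.1]
finger_gap: 11.2
grip_force: 89.3
```

```bash
python3 -m jog '[0,0,0.001,0,0,0,0,0,0.0015,0,0,0,0,0,0.0015,0,0,0]'; python3 -m jog '[0,0.002,0,0,0,0,0,0.003,0,0,0,0,0,0.004,0,0,0,0,0,0.004,0,0,0,0]';  python3 -m jog '[0,0.001,0,0,0,0,0,0.0015,0,0,0,0,0,0.0015,0,0,0,0]'
```

```text
time: 46.95
tool_pos: [555.4, 74.5, 30.9]
tcp_rot: [180.0, -0.0, 87.9]
ft_force: [-4.7, -0.8, 9.5]
finger_gap: 11.3
grip_force: 90.9
time: 47.45
tool_pos: [559.1, 74.5, 30.8]
tcp_rot: [-180.0, -0.0, 87.9]
ft_force: [-6.8, 0.1, 10.0]
finger_gap: 11.6
grip_force: 91.1
time: 47.82
tool_pos: [559.7, 74.5, 30.8]
tcp_rot: [-179.9, 0.0, 87.9]
ft_force: [-11.9, 0.6, 14.8]
finger_gap: 11.7
grip_force: 91.9
```

```bash
python3 -m jog '[0,0.001,0,0,0,0,0,0.0015,0,0,0,0,0,0.0015,0,0,0,0,0,0.0015,0,0,0,0]'; python3 -m jog '[0,-0.001,0,0,0,0,0,-0.001,0,0,0,0]'; python3 -m jog '[0,0,0,0,0,0,0,0,0,0,0,0,0,0,0,0,0,0]' -0.3;python3 -m jog '[0,0,-0.04,0,0,0,0,0,-0.09,0,0,0,-0.06,0,-0.12,0,0,0,-0.12,0,-0.12,0,0,0,-0.18,0,-0.12,0,0,0,-0.24,0,-0.12,0,0,0,-0.3,0,-0.12,0,0,0,-0.36,0,-0.12,0,0,0]'; python3 - <<'E'
from vis import *
Rb=np.array([[np.cos(np.radians(-2.1)),-np.sin(np.radians(-2.1))],[np.sin(np.radians(-2.1)),np.cos(np.radians(-2.1))]])
C=np.array([574.7,-1.35])+Rb@[118,150]
for n in("top","side"):
    s=snap(n)
    if n=="top":cv2.imwrite("pics/top3.png",cv2.resize(s["pixels"][150:360,190:430,::-1],(720,630))[:600])
    for t in("panel","rule"):
      for o in r.outline_of(s,t)[:1]:
        h,q,k=top(s,o["region"]); print(n,t,o["score"],h,q,"in corner",(q[:2]-C)@Rb)
    P=pts(s,np.ones((480,640),bool)); L=(P[:,:2]-C)@Rb; k=(abs(L[:,0]+135)<30)&(abs(L[:,1]+75)<80)&(P[:,2]>38)&(P[:,2]<54); q=rect(P[k][:,:2]); print("rib",q,(q[:2]-C)@Rb,np.median(P[k][:,2]))
    show(s,"eraser")
E
```

```text
time: 48.32
tool_pos: [559.7, 74.5, 30.8]
tcp_rot: [-179.7, 0.0, 87.9]
ft_force: [-20.2, -0.6, 22.2]
finger_gap: 11.6
grip_force: 92.9
time: 48.58
tool_pos: [559.7, 74.5, 30.8]
tcp_rot: [-179.8, 0.0, 87.9]
ft_force: [-14.4, -0.3, 17.2]
finger_gap: 11.7
grip_force: 92.0
time: 48.95
tool_pos: [561.5, 74.2, 29.7]
tcp_rot: [180.0, -0.0, 87.9]
ft_force: [-0.2, -0.9, -0.1]
finger_gap: 30.1
grip_force: 0.0
time: 49.95
tool_pos: [547.5, -287.6, 149.6]
tcp_rot: [180.0, 0.0, 87.9]
ft_force: [0.3, -0.4, -0.4]
finger_gap: 30.2
grip_force: 0.0
top panel 0.9 25.8 [640.8  73.2 151.6 113.2  87.9] in corner [-54.67618166 -73.0779191 ]
top rule 0.6 23.4 [561.3  72.7 199.1  51.4  88. ] in corner [-134.10446711  -76.49075814]
rib [561.   73.3 118.7  14.8  87.8] [-134.42625185  -75.90215421] 45.36654800453099
19 eraser 0.75 [380.0, 202.0, 399.0, 230.0] 26.7 [ 643.3 -149.8   57.6   34.6   -5.7] 477
side panel 0.96 26.1 [601.1  71.2 152.9  38.8  84.1] in corner [-94.27623147 -76.53133112]
side rule 0.58 25.8 [560.   71.1 202.6  50.5  87.9] in corner [-135.34496408  -78.13732039]
rib [559.6  70.2 121.2  14.9  88.4] [-135.7117161   -79.05137343] 45.656052740169066
20 eraser 0.54 [368.0, 288.0, 396.0, 303.0] 26.1 [ 640.7 -152.5   57.7   29.6  -12.8] 147
```

View pics/top3.png

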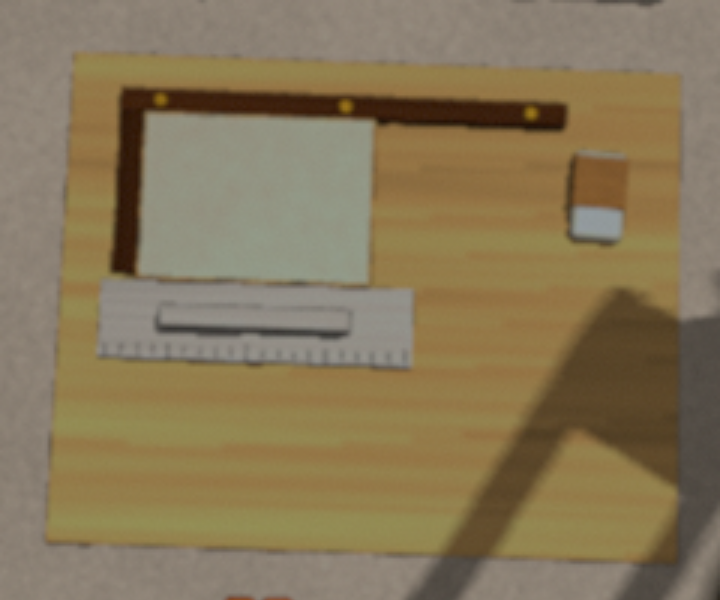

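The view shows the panel tight in the fence corner and the rule flush along its near edge, at picture rows 280 to 365. The eraser is unmoved and the arm is clear, so I'm handing in.

```bash
python3 -c "
from bench import r
print(r.hand_in())"
```

```text
the job is handed in; nothing more can be done
None
```

I handed the job in at about 50 s of the 210 s allowed; the hand-in returned no verdict. All four sticks are in the box with its lid shut, the panel is home against both fences, the straightedge is flush along its near edge, and the eraser is unmoved.

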